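# Sheathe the burnisher in its vial and hold it tipped over the light pad

## Robot

A 7-joint arm with a two-finger parallel gripper is mounted at the origin on the work surface. World frame = base frame: x ahead of the robot, y to its left, z up, the work surface at z = 0. Lengths are in m, angles in rad, forces in N, time in s.
With the tool pointing down it reaches from about 0.4 to 0.925 m from the base axis. Payload 5.6 kg.
Tool frame: the origin (TCP) lies midway between the tips of the shut fingers; the grasp point (between the pads) lies 19 mm behind it (env.hold_point_z is the distance from the TCP to the grasp point, in m); z points along the fingers, y is the direction in which the jaws open and shut (so a half turn about z gives the same grasp; the last joint's range is limited). The gripper opens to 85 mm and grips with 20 to 120 N. Pads are 22 mm wide; open, the fingers measure 114 mm over their backs; the gripper's body (76 mm by 85 mm) begins 54 mm behind the grasp point. The pads swing forward as they close: fully open they stand 13 mm farther back than shut.
Start: joints at [-1.244, 0.468, -0.012, 1.603, 0.006, 1.071, -0.056], TCP at [0.235, 0.606, 0.231] pointing down, gripper open.
Joint ranges: [-2.53, 2.53], [-0.31, 2.02], [-1.57, 1.55], [0.28, 2.44], [-1.29, 4.43], [0.15, 1.84], [-2.92, 2.92]. Speed limits (rad/s): [2.57, 2.57, 3.14, 3.14, 3.14, 3.14, 3.14].

## Interface

Orientations are given as a rotation vector (axis times angle).
In Python, from rig import env gives the robot as it stands.
- The arm moves only by the tool drive_tool, never from a script. Its argument "steps" is a list of rows, each an object with "linear": the shift along the tool's x, y, z in cm, a list of three; "angular": the turn, a rotation vector about the tool's x, y, z in degrees, a list of three; "hand": the opening, from 0 (shut) to 1 (fully open). A call has 1 to 5 rows; each row shifts and turns the commanded pose from where the row before left it, along the tool's axes as they then stand; what a row does not reach is not made up. A row lasts 1/10 s, in which the tool goes at most 50 mm and 8.59 degrees, less where a joint would pass 70% of its speed; a pose out of reach is approached as far as the arm can. A call is refused whole if a number of a shift passes 5 or a number of a turn 8.59, either way. A call with a gripper value outside its range is refused whole. The fingers move at their own pace and stop on an object; "squeeze" is the grip in N (left out, the last holds). Time passes only in rows, so rows that do not move let the fingers close. It gives the time, the measured TCP pose, the force and the opening at its end, in the units of the state.
- env.read_state(): the state, without advancing time (a new reading comes with each control period).
- env.snapshot(name): name is "side" or "top"; returns a dict with "img" (420x560x3 uint8, blue, green, red), "fx", "fy", "cx", "cy" (pixels), "k1" (the pictures are not rectified: a ray, as slopes to the right and down, at radius r is drawn at 1 + k1 r^2 times it, then the intrinsics apply), "xyz" and "orientation" of the camera in the world. Camera axes: x right, y down, z forward; pixel columns grow to the right and rows downward; lengths in m; the calibration is good to about 2 mm. A picture is of the moment at which its call begins. There is no depth.
- env.hand_in(): hands the job in, once; it reports no verdict.
The state is a dict: "time_s": time; "joint_positions": joint angles; "joint_vel": joint speeds; "tau": joint torques, N m; "position": TCP position; "eef_rot": TCP orientation; "wrist_force": force on the tool from outside, world axes, zero at the start; "moment": the same for the moment, N m; "gripper_width": finger opening in m.
Only numpy, scipy, OpenCV 4.12 (cv2) and the standard library are available. Lean on these libraries where they do the work, as an engineer would, in place of code of your own. Each camera call takes 0.05 s, during which the arm holds its last target.

## Task

Take the blue-handled burnisher from its dark tool stand and lower it, without letting it fall, all the way down into the open pale-blue glass vial until its handle sits on the rim, and let go of it. Then draw the vial, burnisher inside, out of its rack and hold it tipped at about 45 degrees from upright (mouth end the higher), still, roughly 10 cm above the middle of the white light pad, for the watchmaker to inspect it: finish while holding it there. Leave the red-handled tool, the capped vial, the jar and the glass dome where they are.

Things in the scene. Friction and masses are not known exactly. Their poses are not given: they have to be found in the camera images.
- burnisher: loose steel burnisher, about 35 g, 90 mm long: round blade 8 mm thick and 60 mm long, its last 6 mm tapering to a 4 mm tip; round blue handle 17 mm thick, 30 mm long, brass band near its top. Origin: centre of the tip; z up the axis to the handle. Starts upright in either hole of the stand, handle resting on the stand's top, tip 6 mm above the table
- burnisher_collar (a point): the centre of the flat underside of the burnisher's blue handle, on the axis, 60 mm above the tip and 30 mm below the handle's top
- vial: loose open pale-blue glass vial, 60 g nominal, 24 mm outside diameter, 80 mm tall, round bore 13 mm in diameter and 74 mm deep. Origin: centre of its underside; z runs up its axis to the mouth. It starts upright in one of the two holes of the rack, underside 6 mm above the table, the upper 40 mm standing free
- vial_rim (a point): centre of the vial's mouth, level with the rim (80 mm above its underside); the burnisher is fully home when its handle's underside sits on this rim
- vial_mid (a point): point on the vial's axis half-way up, 40 mm above its underside
- vial_home (a point): point on the vial's axis 20 mm above its underside, where the burnisher's tip is when it is fully home
- rack: fixed pale wood rack for vials, 140 x 50 x 46 mm, with two round holes 26 mm in diameter and 40 mm deep, at x = -40 and +40 mm on its long centre line. Origin: centre of its underside; x along its length. One hole holds the open vial, the other the capped vial; which is which varies
- stand: fixed dark wood tool stand, 130 x 45 x 66 mm, with two round holes 10.5 mm in diameter and 63 mm deep, at x = -35 and +35 mm on its long centre line. Origin: centre of its underside; x along its length. One hole holds the blue burnisher, the other the red tool; which is which varies
- lightpad: fixed square inspection light, 100 x 100 mm and 10 mm high, grey rim and glowing white top. Origin: centre of its underside on the table
- red_tool: bystander: loose tool of the same shape and size as the burnisher but with a red handle, in the stand's other hole. Origin: its tip; z up
- capped_vial: bystander: loose amber vial 24 mm in diameter with a black cap 25 mm in diameter, 84 mm tall in all, in the rack's other hole. Origin: centre of its underside; z up
- jar: bystander: loose green glass jar with a brass lid, 56 mm in diameter, 55 mm tall, on the table. Origin: centre of its underside
- dome: bystander: loose glass dome on a dark round wood base 100 mm in diameter, 94 mm tall in all, with a watch movement inside. Origin: centre of its underside
Mind the look-alikes: they are no part of the job. What is shaped like the vial but green is not meant.

How it is judged:
On the way, in this order (a step that is already met when the one before it is completed fails the run):
1. the burnisher is fully home in the vial, let go, while the vial still stands in the rack (distance between burnisher and vial_home below 0.008 m and contact force between burnisher and the fingers below 0.05 N and height (world z) of vial below 0.016 m and angle between vial's own z axis and vertical below 0.15 rad), for 0.2 s.
2. the vial, gripped, is drawn clear of the rack with the burnisher inside (distance between burnisher and vial_home below 0.008 m and height (world z) of vial above 0.055 m and contact force between vial and the fingers above 0.5 N and contact force between vial and rack below 0.05 N), for 0.1 s.
At the end, for the whole second after the job is handed in: The fingers hold the vial still, 30 to 60 degrees from upright, mouth end higher, its middle within 50 mm of the light pad's centre (seen from above) and 60 to 220 mm above the table, touching nothing else listed; the burnisher inside, tip within 8 mm of its home point, axes within 0.2 rad (distance between burnisher and vial_home below 0.008 m and angle between the z axis of burnisher and the z axis of vial, either way round below 0.2 rad and angle between vial's own z axis and vertical between 0.52 and 1.05 rad and horizontal distance between vial_mid and lightpad below 0.05 m and height (world z) of vial_mid between 0.06 and 0.22 m and contact force between vial and the fingers above 0.5 N and contact force between vial and rack below 0.05 N and contact force between vial and lightpad below 0.05 N and contact force between vial and jar below 0.05 N and contact force between vial and stand below 0.05 N and contact force between vial and dome below 0.05 N and linear speed of vial below 0.03 m/s and angular speed of vial below 0.3 rad/s); the arm keeps its last pose, push and grip.
It fails at once if the burnisher is let fall down into the vial (untouched and faster than 0.5 m/s while entering) (contact force between burnisher and the fingers below 0.05 N and linear speed of burnisher above 0.5 m/s and distance between burnisher and vial_home between 0.012 and 0.07 m).
It fails at once if the red-handled tool is moved from its place by more than 20 mm (distance of red_tool from where it was at the start of the episode above 0.02 m).
It fails at once if the capped vial is moved from its place by more than 20 mm (distance of capped_vial from where it was at the start of the episode above 0.02 m).
It fails at once if the jar is moved from its place by more than 30 mm (distance of jar from where it was at the start of the episode above 0.03 m).
It fails at once if the glass dome is moved from its place by more than 30 mm (distance of dome from where it was at the start of the episode above 0.03 m).
It also fails if it takes over 54 s, if anything falls off the work surface, if the arm or the gripper's body presses on something with over 40 N, if the wrist force passes 120 N, or if a joint passes its speed limit or range.

## Working session

There is one attempt and no reset: what is moved stays moved. The work goes in short steps, Python scripts to look and compute and a tool call to move; the robot and the scene stay as the last step left them, time stands still between calls to the robot, and variables do not carry over. Pictures are saved under pics/ and viewed, and the job is handed in when it is done.

Besides the shell and the picture viewer there is one more tool, called after ">>>" as a command line: name --argument value ..., lists and objects as JSON in quotes. drive_tool: Moves the arm, as the interface text tells. Its arguments: {"type":"object","properties":{"steps":{"type":"array"},"squeeze":{"type":"number"}},"required":["steps"]}

```bash
mkdir -p pics; ls
python3 - <<'E'
from rig import env
import cv2
print(env.read_state()); print(env.hold_point_z)
for n in("side","top"):
    s=env.snapshot(n); cv2.imwrite(f"pics/{n}0.png",s["img"]); print({k:v for k,v in s.items() if k!="img"})
E
```

```text
pics
{'time_s': 0.0, 'joint_positions': array([-1.24397943,  0.46842397, -0.01159378,  1.60366133,  0.005976  ,
        1.07137716, -0.05630821]), 'joint_vel': array([ 0.00093837,  0.00035721, -0.00046469, -0.00279981,  0.00020778,
       -0.00053467,  0.00115608]), 'tau': array([ 3.01014006e-04, -5.32383049e+01,  2.15011917e-02, -2.51294410e+01,
        1.13403099e-02,  7.88277132e-03,  1.01733576e-06]), 'position': array([0.23479513, 0.60549557, 0.23029234]), 'eef_rot': array([-5.77701393e-01, -3.08778543e+00,  2.86004499e-03]), 'wrist_force': array([-0.38594893, -0.45860373, -0.51648799]), 'moment': array([ 0.08055105, -0.03840312,  0.00081561]), 'gripper_width': 0.08554732644082418}
0.0187
{'fx': 407.67011631188484, 'fy': 407.67011631188484, 'cx': 283.51865378666093, 'cy': 208.34482945786533, 'k1': -0.09491498218322474, 'xyz': array([0.26231574, 0.43754561, 0.76142496]), 'orientation': array([-0.71764374,  2.68691987, -1.00195538])}
{'fx': 529.7054664743933, 'fy': 529.7054664743933, 'cx': 275.42107072408385, 'cy': 213.38338876676406, 'k1': -0.16164596292858072, 'xyz': array([ 0.45340547, -0.06873248,  1.25168973]), 'orientation': array([-2.20196827,  2.14590974, -0.11278483])}
```

View pics/side0.png

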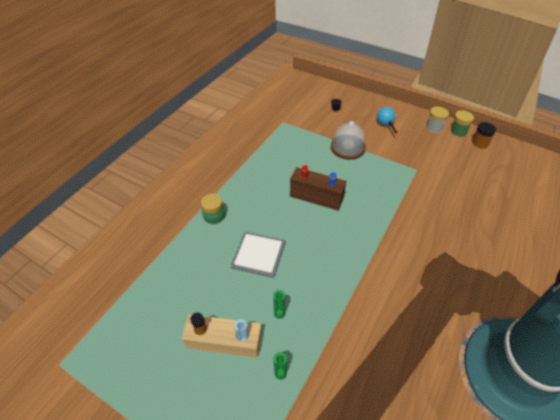

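View pics/top0.png

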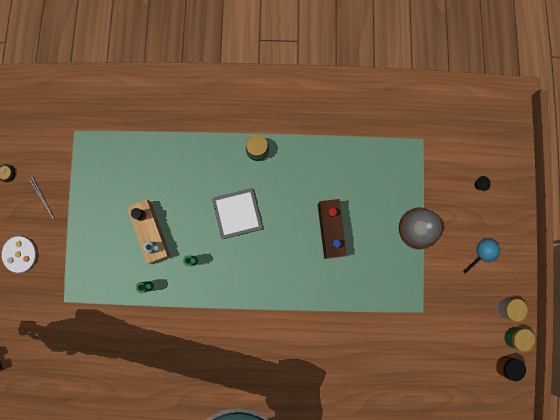

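The blue burnisher is at side (333,180) and top (337,244). Things I could mistake for it are the red tool at side (305,170) and the blue loupe at side (386,116). The open vial is at side (241,330) and top (151,247). Its look-alikes are the green vials at side (280,303) and (281,365) and the capped vial at (198,324). Next I'll crop closer and measure.

```bash
cat > h.py <<'E'
import numpy as np, cv2
from scipy.spatial.transform import Rotation as R
def ray(s,px):
    K=np.array([[s["fx"],0,s["cx"]],[0,s["fy"],s["cy"]],[0,0,1]])
    u=cv2.undistortPoints(np.array([[px]],float),K,np.array([s["k1"],0,0,0,0.]))[0,0]
    d=R.from_rotvec(s["orientation"]).as_matrix()@np.array([u[0],u[1],1]); return np.array(s["xyz"]),d/np.linalg.norm(d)
def plane(s,px,z):
    o,d=ray(s,px); return o+d*(z-o[2])/d[2]
def tri(s1,p1,s2,p2):
    o1,d1=ray(s1,p1);o2,d2=ray(s2,p2)
    t=np.linalg.lstsq(np.array([d1,-d2]).T,o2-o1,rcond=None)[0]
    a,b=o1+t[0]*d1,o2+t[1]*d2; return (a+b)/2,np.linalg.norm(a-b)
def proj(s,p):
    K=np.array([[s["fx"],0,s["cx"]],[0,s["fy"],s["cy"]],[0,0,1]])
    Rm=R.from_rotvec(s["orientation"]).as_matrix().T
    return cv2.projectPoints(np.array([p],float),cv2.Rodrigues(Rm)[0],-Rm@np.array(s["xyz"]),K,np.array([s["k1"],0,0,0,0.]))[0][0,0]
E
python3 - <<'E'
from rig import env
from h import *
S={n:env.snapshot(n) for n in("side","top")}
for n,boxes in {"side":[(280,150,360,215),(170,300,270,365)],"top":[(310,190,356,265),(120,190,175,270)]}.items():
    ims=[cv2.resize(S[n]["img"][y0:y1,x0:x1],(400,int(400*(y1-y0)/(x1-x0))),interpolation=cv2.INTER_CUBIC) for x0,y0,x1,y1 in boxes]
    h=max(i.shape[0] for i in ims)
    o=np.hstack([np.vstack([i,np.zeros((h-i.shape[0],400,3),np.uint8)]) for i in ims])
    if o.shape[0]>600:o=cv2.resize(o,None,fx=600/o.shape[0],fy=600/o.shape[0])
    cv2.imwrite(f"pics/crop_{n}.png",o)
C={}
for n,s in S.items():
    hsv=cv2.cvtColor(s["img"],cv2.COLOR_BGR2HSV)
    def comp(m,name):
        k,l,st,c=cv2.connectedComponentsWithStats(m.astype(np.uint8))
        for i in range(1,k):
            if st[i,4]>15: print(n,name,st[i],c[i].round(1))
    H,Sa,V=[hsv[...,i] for i in range(3)]
    comp((H>110)&(H<130)&(Sa>150)&(V>60),"blue")
    comp(((H<4)|(H>176))&(Sa>190)&(V>100),"red")
    comp((H>85)&(H<110)&(Sa>25)&(V>110)&(Sa<150),"pale")
    comp((Sa<30)&(V>200),"white")
    comp((H>12)&(H<22)&(Sa>80)&(V>150),"wood")
    comp((V<60)&(H<15),"dark")
E
```

```text
side red [302 172   6   6  26] [304.2 174.3]
side pale [377 107  18  15  52] [386.9 111.6]
side pale [384 111   6   7  26] [386.5 113.9]
side pale [329 171   9   6  21] [333.  172.8]
side pale [235 319  13  21 221] [241.3 329. ]
side pale [ 475  379   85   41 1258] [513.2 406.2]
side white [ 235  235   46   37 1150] [257.9 252.7]
side wood [ 458    0  102   29 1506] [525.    9.2]
side wood [271  34  18   9  88] [279.1  37.5]
side wood [ 266   38  294  101 3608] [431.5  86.4]
side wood [    0    50   560   370 72794] [272.4 226.7]
side wood [456 110  18  10  26] [465.8 112.4]
side wood [164 112  28  17 217] [177.5 119.1]
side wood [  2 250  25  20 264] [ 14.4 259.5]
side wood [  0 263  12  12  53] [  4.3 268.7]
side wood [  0 272   8  10  48] [  2.8 276.8]
side wood [ 381  313  110  107 5228] [439.7 381.1]
side wood [ 183  316   78   41 1854] [221.8 337.8]
top red [330 208   7   8  41] [332.7 211.4]
top pale [144 242   9  10  38] [147.6 246.3]
top pale [153 245   5   6  22] [155.3 247.5]
top pale [481 244  13  13  80] [487.2 250. ]
top white [ 216  193   42   42 1226] [236.8 213.2]
to
[... 646 characters left out ...]
 7   6  17] [142.4 217. ]
top dark [537 236   5  17  34] [538.4 243.8]
top dark [339 240   6   8  27] [341.9 243.3]
top dark [538 254   6   8  24] [539.8 257.8]
top dark [538 263   4   8  17] [539.1 265.7]
top dark [538 276   3  17  24] [538.5 285.5]
top dark [534 293  10 127 366] [537.6 370.7]
top dark [507 296  18   5  30] [515.4 297.8]
top dark [ 95 348  29   6  58] [108.4 350.9]
top dark [517 354   7   9  24] [520.  358.3]
top dark [497 356  18  18 111] [503.6 361.6]
top dark [  4 364   8   6  17] [  7.2 366.2]
top dark [198 369  13   4  22] [203.7 370.4]
top dark [225 378  16   2  23] [232.8 378.4]
top dark [213 381  14   5  23] [220.6 382.7]
top dark [252 383  17   4  27] [260.2 384.7]
```

View pics/crop_side.png

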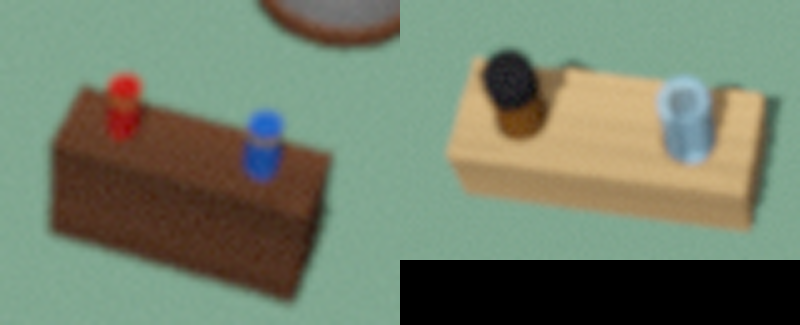

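View pics/crop_top.png

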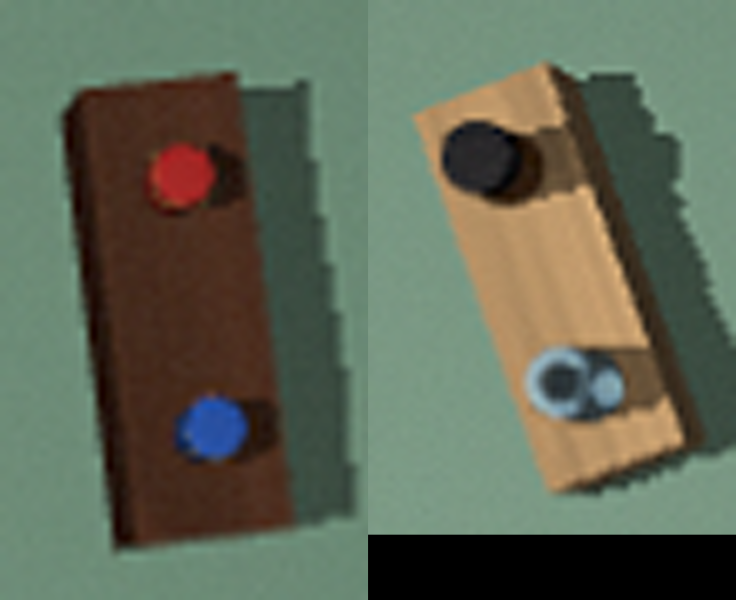

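Top picture: blue handle top at about (336.7,242.9), vial mouth (148.0,246.7), red (332.6,211.6), cap (136.8,213.0). Side picture: blue top (332.8,174.2), vial mouth (240.9,324.9). The crops confirm which is which. Next I'll triangulate and check the heights.

Run:
```python
from rig import env
from h import *
S={n:env.snapshot(n) for n in("side","top")}
a,b=S["side"],S["top"]
np.set_printoptions(precision=4,suppress=True)
for nm,ps,pt,z in [("burn",(332.8,174.2),(336.7,242.9),.096),("vialmouth",(240.9,324.9),(148.0,246.7),.086),("red",(304.6,168),(332.6,211.6),.096),("cap",(197,319.5),(136.8,213.),.090)]:
    print(nm,tri(a,ps,b,pt),plane(a,ps,z),plane(b,pt,z))
for n,s in S.items():
    h=cv2.cvtColor(s["img"],cv2.COLOR_BGR2HSV); m=((h[...,1]<40)&(h[...,2]>180)).astype(np.uint8)
    k,l,st,c=cv2.connectedComponentsWithStats(m)
    for i in range(1,k):
        if st[i,4]>1000 and (200<c[i][0]<300): print(n,c[i],plane(s,c[i],.01))
    x=(333,178) if n=="side" else(337,243)
    print(h[x[1],x[0]])
    bm=((h[...,0]>100)&(h[...,0]<125)&(h[...,1]>150)).astype(np.uint8)
    k,l,st,c=cv2.connectedComponentsWithStats(bm)
    for i in range(1,k):
        if st[i,4]>10: print(n,"blue",st[i],c[i],)
# stand/rack top corners in top view
for z,pts in [(.066,[(311,190+91/8),(339.4,190+75/8),(310+296/8,190+525/8),(310+135/8,190+547/8)]),(.046,[(120+47/6.69,190+118/6.69),(120+182/6.69,190+63/6.69),(120+318/6.69,190+445/6.69),(120+184/6.69,190+491/6.69)])]:
    P=np.array([plane(b,(p[0]-.4,p[1]-.4),z) for p in pts]); print(P, P.mean(0),[np.linalg.norm(P[i]-P[i-1]) for i in range(4)])
print(plane(a,(210,205),.05),plane(b,(257,147),.055), "dome",plane(b,(420,228),.05),"greens",plane(b,(145,286),.04),plane(b,(190,260),.04))
```

```text
burn (array([ 0.506 , -0.2096,  0.0966]), np.float64(0.0012742848609821934)) [ 0.5068 -0.2099  0.096 ] [ 0.5054 -0.2099  0.096 ]
vialmouth (array([0.4863, 0.2059, 0.0876]), np.float64(0.00038052431928990087)) [0.487  0.2054 0.086 ] [0.4862 0.2062 0.086 ]
red (array([ 0.5751, -0.2   ,  0.0918]), np.float64(0.0014443633569511884)) [ 0.5738 -0.1957  0.096 ] [ 0.574  -0.1998  0.096 ]
cap (array([0.5612, 0.236 , 0.0842]), np.float64(0.001136089257112264)) [0.5591 0.2379 0.09  ] [0.5601 0.2341 0.09  ]
side [257.9475 252.7348] [0.5754 0.0163 0.01  ]
[123  46 123]
side blue [330 173   6   4  20] [332.75 174.55]
side blue [329 180   7   5  28] [331.9286 181.7857]
top [236.8286 213.0861] [0.5735 0.0163 0.01  ]
[110 192 159]
top blue [332 240   9   7  49] [336.0612 243.0204]
[[ 0.5999 -0.153   0.066 ]
 [ 0.6062 -0.2173  0.066 ]
 [ 0.4796 -0.2363  0.066 ]
 [ 0.4724 -0.1911  0.066 ]] [ 0.5395 -0.1994  0.066 ] [np.float64(0.13305079042296103), np.float64(0.06462434204683051), np.float64(0.12801822835017682), np.float64(0.04577393001051609)]
[[0.577  0.2704 0.046 ]
 [0.5973 0.2237 0.046 ]
 [0.4672 0.1703 0.046 ]
 [0.45   0.2161 0.046 ]] [0.5228 0.2201 0.046 ] [np.float64(0.1380496637451949), np.float64(0.05089408285446494), np.float64(0.14060751621337908), np.float64(0.04892619481368151)]
[ 0.7284 -0.0195  0.05  ] [ 0.7233 -0.028   0.055 ] dome [ 0.5461 -0.4086  0.05  ] greens [0.3971 0.2204 0.04  ] [0.46   0.1183 0.04  ]
```

Heights agree with the known sizes: handle top 96.6 mm against 96, rim 87.6 against 86, and hole spacings of 69 and 80 mm. The burnisher is at (0.506,-0.210), the vial at (0.486,0.206) and the light pad at (0.5745,0.016). I'll go above the burnisher now.

>>> drive_tool --steps '[{"linear": [-3.4, -2.5, 0], "angular": [0, 0, 0], "hand": 1}, {"linear": [-3.4, -2.5, 0], "angular": [0, 0, 0], "hand": 1}, {"linear": [-3.4, -2.5, 0], "angular": [0, 0, 0], "hand": 1}, {"linear": [-3.4, -2.5, 0], "angular": [0, 0, 0], "hand": 1}, {"linear": [-3.4, -2.5, 0], "angular": [0, 0, 0], "hand": 1}]'

```text
time_s: 0.8
position: [0.349, 0.4266, 0.2314]
eef_rot: [0.577, 3.088, 0.001]
wrist_force: [1.0, 0.1, 0.0]
gripper_width: 0.0853
```

>>> drive_tool --steps '[{"linear": [-3.4, -2.5, 0], "angular": [0, 0, 0], "hand": 1}, {"linear": [-3.4, -2.5, 0], "angular": [0, 0, 0], "hand": 1}, {"linear": [-3.4, -2.5, 0], "angular": [0, 0, 0], "hand": 1}, {"linear": [-3.4, -2.5, 0], "angular": [0, 0, 0], "hand": 1}, {"linear": [-3.4, -2.5, 0], "angular": [0, 0, 0], "hand": 1}]'

```text
time_s: 1.3
position: [0.4623, 0.2485, 0.2316]
eef_rot: [0.578, 3.088, 0.001]
wrist_force: [0.3, 0.8, -0.2]
gripper_width: 0.0854
```

>>> drive_tool --steps '[{"linear": [-2.1, -4.1, 0], "angular": [0, 0, 0], "hand": 1}, {"linear": [-2.1, -4.1, 0], "angular": [0, 0, 0], "hand": 1}, {"linear": [-2.1, -4.1, 0], "angular": [0, 0, 0], "hand": 1}, {"linear": [-2.1, -4.1, 0], "angular": [0, 0, 0], "hand": 1}, {"linear": [-2.1, -4.1, 0], "angular": [0, 0, 0], "hand": 1}]'

```text
time_s: 1.8
position: [0.4853, 0.0191, 0.2316]
eef_rot: [0.577, 3.087, 0.001]
wrist_force: [1.3, 0.1, 0.2]
gripper_width: 0.0855
```

>>> drive_tool --steps '[{"linear": [-2.1, -4.1, 0], "angular": [0, 0, 0], "hand": 1}, {"linear": [-2.1, -4.1, 0], "angular": [0, 0, 0], "hand": 1}, {"linear": [-2.1, -4.1, 0], "angular": [0, 0, 0], "hand": 1}, {"linear": [-2.1, -4.1, 0], "angular": [0, 0, 0], "hand": 1}, {"linear": [-2.1, -4.1, 0], "angular": [0, 0, 0], "hand": 1}]'

```text
time_s: 2.3
position: [0.5092, -0.2099, 0.2316]
eef_rot: [0.577, 3.087, 0.0]
wrist_force: [1.6, 0.8, 0.8]
gripper_width: 0.0854
```

>>> drive_tool --steps '[{"linear": [0, 0, 0], "angular": [0, 0, -7.5], "hand": 1}, {"linear": [0, 0, 0], "angular": [0, 0, -7.5], "hand": 1}, {"linear": [0, 0, 0], "angular": [0, 0, -7.5], "hand": 1}, {"linear": [0, 0, 0], "angular": [0, 0, -7], "hand": 1}, {"linear": [0, 0, 0], "angular": [0, 0, 0], "hand": 1}]'

```text
time_s: 2.8
position: [0.5091, -0.2082, 0.2313]
eef_rot: [-0.228, 3.133, 0.0]
wrist_force: [0.3, 0.1, -0.2]
gripper_width: 0.0857
```

```bash
cat > st.py <<'E'
from rig import env
from h import *
import sys
np.set_printoptions(precision=4,suppress=True)
def st(target=None):
    s=env.read_state(); M=R.from_rotvec(s["eef_rot"]).as_matrix(); p=np.array(s["position"])
    print("t",s["time_s"],"p",p,"q",s["joint_positions"],"F",s["wrist_force"],"w",round(s["gripper_width"],4))
    print("x",M[:,0],"y",M[:,1],"z",M[:,2],"yaw_y",np.degrees(np.arctan2(M[1,1],M[0,1])))
    if target is not None: print("d tool cm",100*M.T@(np.array(target)-p))
    return s,M,p
if __name__=="__main__":
    st([float(a) for a in sys.argv[1:4]] if len(sys.argv)>3 else None)
E
python3 st.py .506 -.2098 .12
```

```text
t 2.8 p [ 0.5091 -0.2082  0.2313] q [ 0.0517  0.3012  0.335   1.8689 -0.1172  0.9904  2.1531] F [ 0.2712  0.1236 -0.2365] w 0.0857
x [-0.9895 -0.1446 -0.0002] y [-0.1446  0.9895  0.0002] z [ 0.0002  0.0002 -1.    ] yaw_y 98.3168773925691
d tool cm [ 0.3368 -0.1153 11.1343]
```

>>> drive_tool --steps '[{"linear": [0.34, -0.12, 2.5], "angular": [0, 0, 0], "hand": 1}, {"linear": [0, 0, 3.5], "angular": [0, 0, 0], "hand": 1}, {"linear": [0, 0, 3.0], "angular": [0, 0, 0], "hand": 1}, {"linear": [0, 0, 2.1], "angular": [0, 0, 0], "hand": 1}, {"linear": [0, 0, 0], "angular": [0, 0, 0], "hand": 1}]'

```text
time_s: 3.3
position: [0.5039, -0.209, 0.1176]
eef_rot: [0.223, -3.128, -0.003]
wrist_force: [0.5, -0.5, 1.4]
gripper_width: 0.0856
```

```bash
cat > look.py <<'E'
from rig import env
import cv2,sys,numpy as np
nm=sys.argv[1]; bs=[tuple(map(int,a.split(','))) for a in sys.argv[2:4]]
o=[]
for n,(x0,y0,x1,y1) in zip(("side","top"),bs):
    s=env.snapshot(n); o.append(cv2.resize(s["img"][y0:y1,x0:x1],(400,400),interpolation=cv2.INTER_CUBIC))
cv2.imwrite(f"pics/{nm}.png",np.hstack(o))
E
python3 look.py a1 280,120,380,220 290,190,390,290; python3 st.py .506 -.2098 .07
```

```text
t 3.4 p [ 0.5062 -0.21    0.1206] q [ 0.0903  0.4479  0.3022  1.9588 -0.1876  0.7614  2.2149] F [ 0.2637  0.026  -0.323 ] w 0.0858
x [-0.9897 -0.1429  0.0001] y [-0.1429  0.9897 -0.0002] z [-0.     -0.0003 -1.    ] yaw_y 98.21397974924093
d tool cm [0.0204 0.0227 5.0635]
```

View pics/a1.png

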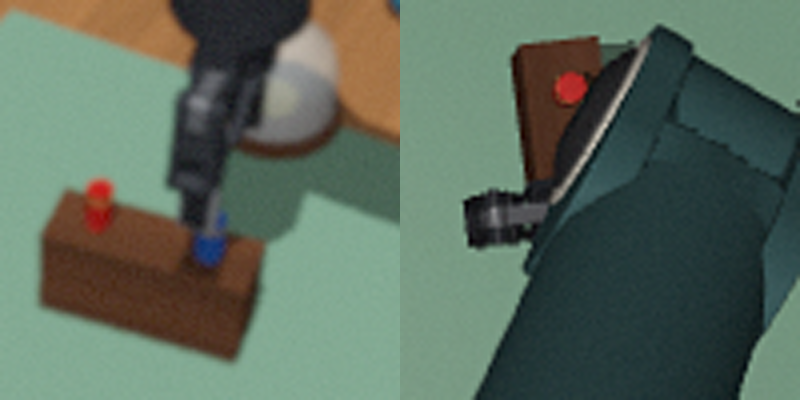

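The picture shows the jaws either side of the blue handle, at left-panel (210,240), with red at (99,200) well clear. I'll descend and grip.

>>> drive_tool --steps '[{"linear": [0, 0, 2.0], "angular": [0, 0, 0], "hand": 1}, {"linear": [0, 0, 2.0], "angular": [0, 0, 0], "hand": 1}, {"linear": [0, 0, 1.0], "angular": [0, 0, 0], "hand": 1}, {"linear": [0, 0, 0], "angular": [0, 0, 0], "hand": 1}, {"linear": [0, 0, 0], "angular": [0, 0, 0], "hand": 0.5}]'

```text
time_s: 3.9
position: [0.5068, -0.2102, 0.0713]
eef_rot: [-0.227, 3.132, -0.001]
wrist_force: [0.4, 0.3, -0.5]
gripper_width: 0.0734
```

>>> drive_tool --steps '[{"linear": [0, 0, 0], "angular": [0, 0, 0], "hand": 0.25}, {"linear": [0, 0, 0], "angular": [0, 0, 0], "hand": 0.25}, {"linear": [0, 0, 0], "angular": [0, 0, 0], "hand": 0.25}, {"linear": [0, 0, 0], "angular": [0, 0, 0], "hand": 0}, {"linear": [0, 0, 0], "angular": [0, 0, 0], "hand": 0}]' --squeeze 40

```text
time_s: 4.4
position: [0.5062, -0.2098, 0.0708]
eef_rot: [-0.228, 3.133, 0.0]
wrist_force: [-1.3, 0.1, 5.0]
gripper_width: 0.0156
```

>>> drive_tool --steps '[{"linear": [0, 0, 0], "angular": [0, 0, 0], "hand": 0}, {"linear": [0, 0, 0], "angular": [0, 0, 0], "hand": 0}, {"linear": [0, 0, 0], "angular": [0, 0, 0], "hand": 0}]'

```text
time_s: 4.7
position: [0.5062, -0.2098, 0.0708]
eef_rot: [-0.228, 3.133, 0.0]
wrist_force: [0.7, 1.1, 5.8]
gripper_width: 0.0159
```

```bash
python3 st.py .506 -.2098 .07
```

```text
t 4.7 p [ 0.5062 -0.2098  0.0708] q [ 0.1144  0.5273  0.2744  1.9803 -0.2242  0.6622  2.2467] F [0.6605 1.1209 5.8201] w 0.0159
x [-0.9895 -0.1445 -0.0005] y [-0.1445  0.9895  0.0001] z [ 0.0005  0.0002 -1.    ] yaw_y 98.31009673922723
d tool cm [ 0.0237 -0.0013  0.0787]
```

>>> drive_tool --steps '[{"linear": [0, 0, -1], "angular": [0, 0, 0], "hand": 0}, {"linear": [0, 0, -2], "angular": [0, 0, 0], "hand": 0}, {"linear": [0, 0, -3], "angular": [0, 0, 0], "hand": 0}, {"linear": [0, 0, -3.5], "angular": [0, 0, 0], "hand": 0}, {"linear": [0, 0, -3], "angular": [0, 0, 0], "hand": 0}]'

```text
time_s: 5.2
position: [0.506, -0.2101, 0.1972]
eef_rot: [-0.227, 3.133, -0.001]
wrist_force: [0.6, -0.6, 0.3]
gripper_width: 0.0158
```

>>> drive_tool --steps '[{"linear": [0, 0, -0.5], "angular": [0, 0, 0], "hand": 0}, {"linear": [0, 0, 0], "angular": [0, 0, 0], "hand": 0}]'

```text
time_s: 5.4
position: [0.5065, -0.21, 0.2015]
eef_rot: [-0.227, 3.131, -0.001]
wrist_force: [0.5, 0.6, -0.5]
gripper_width: 0.0152
```

```bash
python3 look.py a2 280,100,400,220 290,170,410,290; python3 st.py .4864 .206 .2
```

```text
t 5.5 p [ 0.5053 -0.2095  0.1994] q [ 0.0579  0.3362  0.3351  1.9051 -0.1363  0.924   2.1741] F [ 0.3854  0.7312 -0.4582] w 0.0156
x [-0.9895 -0.1446  0.0015] y [-0.1446  0.9895  0.0008] z [-0.0016  0.0005 -1.    ] yaw_y 98.31217392566238
d tool cm [-4.1385 41.3816 -0.0363]
```

View pics/a2.png

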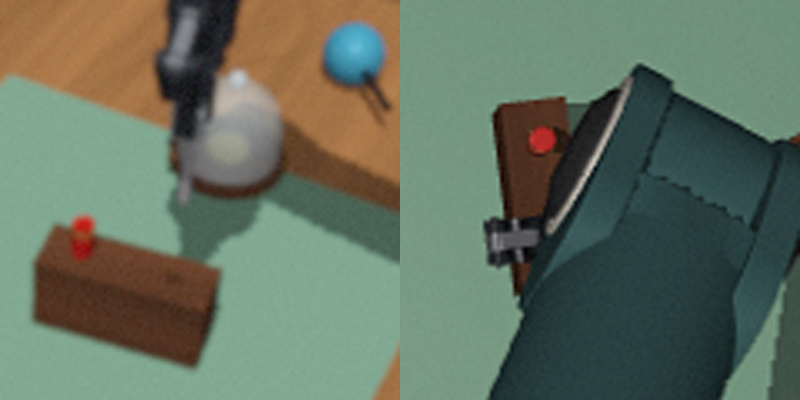

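The burnisher is held: its blade hangs at left-panel (183,190) and the stand hole is empty. I'll carry it over to the vial.

>>> drive_tool --steps '[{"linear": [-0.2, 2.0, 0], "angular": [0, 0, 0], "hand": 0}, {"linear": [-0.4, 4.2, 0], "angular": [0, 0, 0], "hand": 0}, {"linear": [-0.4, 4.2, 0], "angular": [0, 0, 0], "hand": 0}, {"linear": [-0.4, 4.2, 0], "angular": [0, 0, 0], "hand": 0}, {"linear": [-0.4, 4.2, 0], "angular": [0, 0, 0], "hand": 0}]'

```text
time_s: 6.0
position: [0.4953, -0.0197, 0.1987]
eef_rot: [0.227, -3.13, 0.0]
wrist_force: [1.2, 1.0, -0.1]
gripper_width: 0.0158
```

>>> drive_tool --steps '[{"linear": [-0.4, 4.2, 0], "angular": [0, 0, 0], "hand": 0}, {"linear": [-0.4, 4.2, 0], "angular": [0, 0, 0], "hand": 0}, {"linear": [-0.4, 4.2, 0], "angular": [0, 0, 0], "hand": 0}, {"linear": [-0.4, 4.2, 0], "angular": [0, 0, 0], "hand": 0}, {"linear": [-0.5, 3.8, 0], "angular": [0, 0, 0], "hand": 0}]'

```text
time_s: 6.5
position: [0.4862, 0.1874, 0.1987]
eef_rot: [0.229, -3.13, 0.001]
wrist_force: [0.5, -1.2, -1.0]
gripper_width: 0.0153
```

>>> drive_tool --steps '[{"linear": [-0.3, 2.0, 0], "angular": [0, 0, 0], "hand": 0}, {"linear": [0, 0, 0], "angular": [0, 0, -6.5], "hand": 0}, {"linear": [0, 0, 0], "angular": [0, 0, -6.5], "hand": 0}, {"linear": [0, 0, 0], "angular": [0, 0, 0], "hand": 0}, {"linear": [0, 0, 0], "angular": [0, 0, 0], "hand": 0}]'

```text
time_s: 7.0
position: [0.4872, 0.2054, 0.1991]
eef_rot: [0.576, -3.086, 0.001]
wrist_force: [-1.6, -0.3, -0.1]
gripper_width: 0.0155
```

```bash
python3 st.py .4864 .206 .2; python3 look.py a3 180,220,300,340 90,170,210,290
```

```text
t 7.0 p [0.4872 0.2054 0.1991] q [-0.5366  0.3015  0.0888  1.934  -0.0333  0.9097  1.5083] F [-1.6021 -0.3429 -0.1422] w 0.0155
x [-0.9328 -0.3605  0.0022] y [-0.3605  0.9328 -0.0002] z [-0.002 -0.001 -1.   ] yaw_y 111.1317450306585
d tool cm [ 0.0509  0.085  -0.0854]
```

View pics/a3.png

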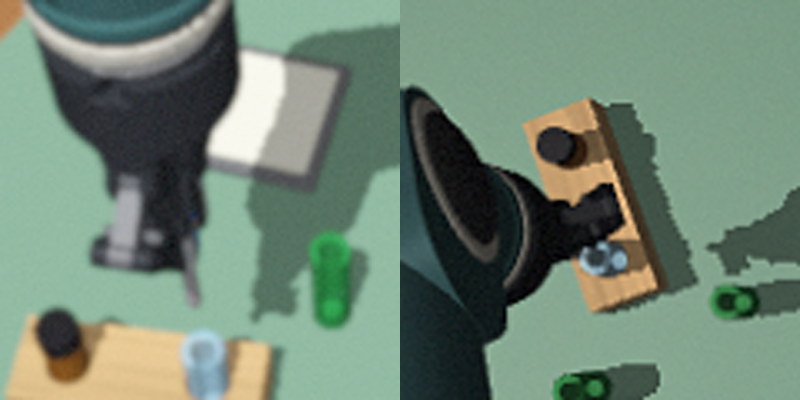

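Run:
```python
from rig import env
from h import *
np.set_printoptions(precision=4,suppress=True)
s=env.snapshot("side"); p=env.read_state()["position"]
x0,y0,x1,y1=215,275,265,350
img=cv2.resize(s["img"][y0:y1,x0:x1],None,fx=8,fy=8,interpolation=cv2.INTER_CUBIC)
for z in (.1343,.1403,.155,.175,.194):
    q=proj(s,[p[0],p[1],z]); print(z,q); c=tuple(int(v) for v in ((q-[x0,y0]+.5)*8)); cv2.circle(img,c,3,(0,0,255),1)
q=proj(s,[.4864,.206,.086]);c=tuple(int(v) for v in ((q-[x0,y0]+.5)*8)); cv2.circle(img,c,3,(255,0,255),1)
cv2.imwrite("pics/a4.png",img); print(plane(s,(237.9,311.2),.1343),p)
```

```text
0.1343 [238.0953 312.3679]
0.1403 [237.7659 310.7263]
0.155 [236.9399 306.6053]
0.175 [235.7712 300.7624]
0.194 [234.61   294.9435]
[0.4891 0.2039 0.1343] [0.4876 0.2055 0.1999]
```

View pics/a4.png

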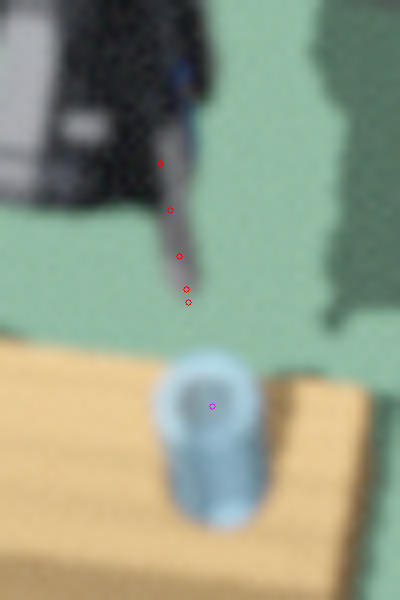

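The tip projects within about 1.5 mm of where it should be, and the blade leans about 0.05 rad. I'll lower it to just above the rim and look again.

>>> drive_tool --steps '[{"linear": [0.05, 0.13, 1.2], "angular": [0, 0, 0], "hand": 0}, {"linear": [0, 0, 1.5], "angular": [0, 0, 0], "hand": 0}, {"linear": [0, 0, 1.2], "angular": [0, 0, 0], "hand": 0}, {"linear": [0, 0, 0], "angular": [0, 0, 0], "hand": 0}, {"linear": [0, 0, 0], "angular": [0, 0, 0], "hand": 0}]'

```text
time_s: 7.65
position: [0.4867, 0.2069, 0.1609]
eef_rot: [0.58, -3.087, 0.0]
wrist_force: [0.5, -0.6, -0.2]
gripper_width: 0.0154
```

```bash
cat > ov.py <<'E'
from rig import env
from h import *
import sys
np.set_printoptions(precision=4,suppress=True)
st=env.read_state(); p=st["position"]; print(p,st["wrist_force"])
out=[]
for n,(x0,y0,x1,y1) in (("side",(215,275,265,350)),("top",(125,225,175,300))):
    s=env.snapshot(n)
    img=cv2.resize(s["img"][y0:y1,x0:x1],None,fx=8,fy=8,interpolation=cv2.INTER_CUBIC)
    for z,col in ((p[2]-.0648,(0,0,255)),(p[2]-.0588,(0,0,255)),(p[2]-.005,(0,0,255)),(.086,(255,0,255))):
        P=[p[0],p[1],z] if z!=.086 else [.4864,.206,z]
        q=proj(s,P); c=tuple(int(v) for v in ((q-[x0,y0]+.5)*8)); cv2.circle(img,c,3,col,1); print(n,z,c)
    out.append(img)
cv2.imwrite("pics/%s.png"%sys.argv[1],np.hstack(out))
E
python3 ov.py a5
```

```text
[0.4867 0.2069 0.1609] [ 0.534  -0.6146 -0.1931]
side 0.09612326739091345 (204, 389)
side 0.10212326739091346 (202, 377)
side 0.15592326739091344 (179, 261)
side 0.086 (212, 406)
top 0.09612326739091345 (177, 174)
top 0.10212326739091346 (172, 173)
top 0.15592326739091344 (123, 166)
top 0.086 (188, 176)
```

View pics/a5.png

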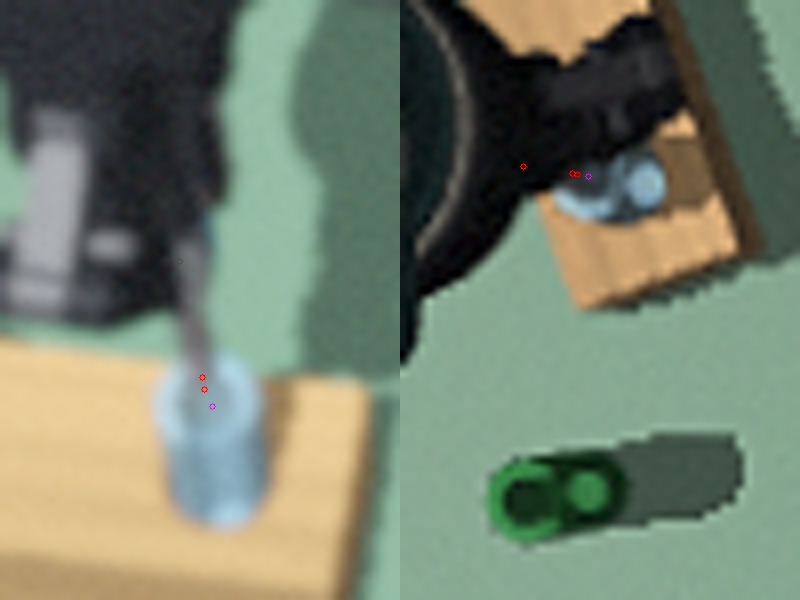

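The tip at (203,380) points into the bore, whose centre is at (208,402). I'll descend gently and watch the force.

>>> drive_tool --steps '[{"linear": [0, 0, 0.6], "angular": [0, 0, 0], "hand": 0}, {"linear": [0, 0, 0.6], "angular": [0, 0, 0], "hand": 0}, {"linear": [0, 0, 0.6], "angular": [0, 0, 0], "hand": 0}, {"linear": [0, 0, 0.6], "angular": [0, 0, 0], "hand": 0}, {"linear": [0, 0, 0], "angular": [0, 0, 0], "hand": 0}]'

```text
time_s: 8.25
position: [0.4861, 0.2066, 0.1362]
eef_rot: [0.58, -3.086, 0.001]
wrist_force: [-0.3, 0.0, -1.2]
gripper_width: 0.0156
```

```bash
python3 ov.py a6;python3 st.py .4867 .2067 .0908
```

```text
[0.4861 0.2066 0.1362] [-0.3321  0.0341 -1.1687]
side 0.07138408394305998 (217, 437)
side 0.07738408394305998 (214, 425)
side 0.13118408394305997 (193, 316)
side 0.086 (212, 406)
top 0.07138408394305998 (198, 179)
top 0.07738408394305998 (193, 178)
top 0.13118408394305997 (147, 171)
top 0.086 (188, 176)
t 8.35 p [0.4867 0.2069 0.137 ] q [-0.5323  0.3873  0.0816  1.9823 -0.044   0.7742  1.5175] F [ 0.1345  0.5645 -0.5366] w 0.0153
x [-0.9316 -0.3634  0.0005] y [-0.3634  0.9316 -0.0001] z [-0.0004 -0.0002 -1.    ] yaw_y 111.30937107353797
d tool cm [ 0.0057 -0.0176  4.6236]
```

View pics/a6.png

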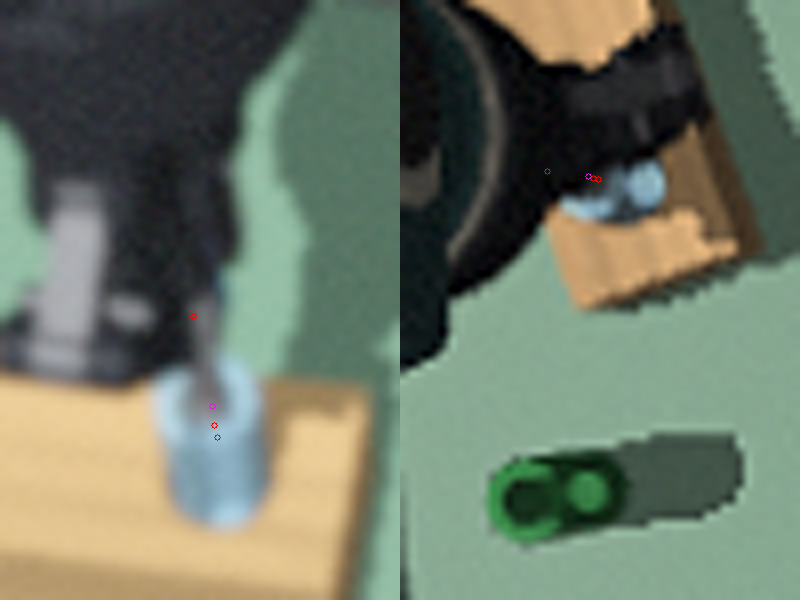

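The blade is inside the bore with no contact force. I'll continue down.

>>> drive_tool --steps '[{"linear": [0, 0, 0.7], "angular": [0, 0, 0], "hand": 0}, {"linear": [0, 0, 0.7], "angular": [0, 0, 0], "hand": 0}, {"linear": [0, 0, 0.7], "angular": [0, 0, 0], "hand": 0}, {"linear": [0, 0, 0.7], "angular": [0, 0, 0], "hand": 0}, {"linear": [0, 0, 0], "angular": [0, 0, 0], "hand": 0}]'

```text
time_s: 8.85
position: [0.486, 0.2066, 0.108]
eef_rot: [0.581, -3.085, 0.001]
wrist_force: [0.0, 0.4, 0.1]
gripper_width: 0.0155
```

```bash
python3 ov.py a7;python3 st.py .4867 .2067 .0908
```

```text
[0.486  0.2066 0.108 ] [0.01   0.3751 0.1285]
side 0.04319549739462321 (228, 488)
side 0.04919549739462321 (226, 478)
side 0.1029954973946232 (205, 375)
side 0.086 (212, 406)
top 0.04319549739462321 (221, 183)
top 0.04919549739462321 (216, 182)
top 0.1029954973946232 (172, 176)
top 0.086 (188, 176)
t 8.95 p [0.4867 0.2069 0.109 ] q [-0.5287  0.4308  0.0779  1.9983 -0.0495  0.7148  1.5222] F [1.3125 0.147  0.0857] w 0.0158
x [-0.9316 -0.3634  0.0005] y [-0.3634  0.9316 -0.0001] z [-0.0005 -0.0003 -1.    ] yaw_y 111.30736749516103
d tool cm [ 0.0056 -0.015   1.8202]
```

View pics/a7.png

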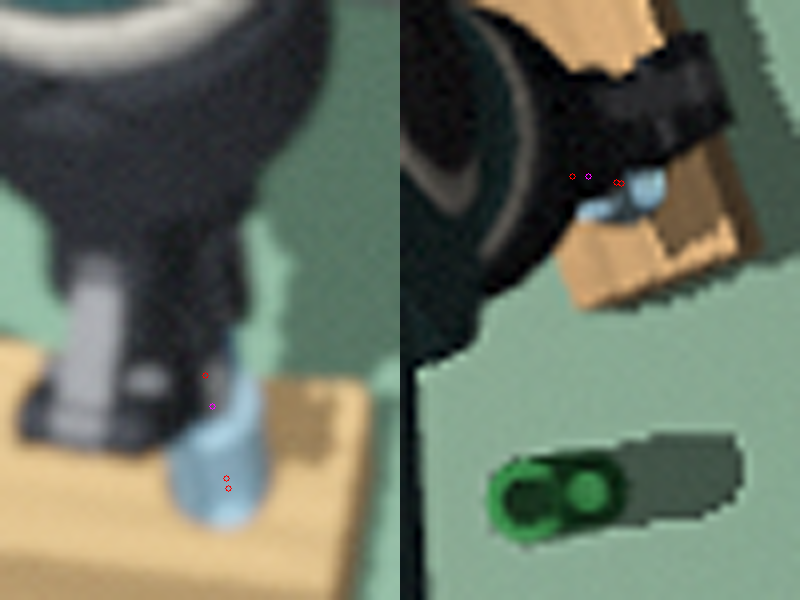

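>>> drive_tool --steps '[{"linear": [0, 0, 0.5], "angular": [0, 0, 0], "hand": 0}, {"linear": [0, 0, 0.5], "angular": [0, 0, 0], "hand": 0}, {"linear": [0, 0, 0.4], "angular": [0, 0, 0], "hand": 0}, {"linear": [0, 0, 0.2], "angular": [0, 0, 0], "hand": 0}, {"linear": [0, 0, 0], "angular": [0, 0, 0], "hand": 0}]'

```text
time_s: 9.45
position: [0.4866, 0.2068, 0.0929]
eef_rot: [0.581, -3.087, 0.0]
wrist_force: [0.3, -0.1, -1.0]
gripper_width: 0.0154
```

>>> drive_tool --steps '[{"linear": [0, 0, 0.1], "angular": [0, 0, 0], "hand": 0}, {"linear": [0, 0, 0.1], "angular": [0, 0, 0], "hand": 0}, {"linear": [0, 0, 0], "angular": [0, 0, 0], "hand": 0}]'

```text
time_s: 9.75
position: [0.4868, 0.2069, 0.0913]
eef_rot: [-0.581, 3.087, 0.0]
wrist_force: [0.5, -0.3, -0.9]
gripper_width: 0.0154
```

```bash
python3 st.py .4867 .2067 .0908
```

```text
t 9.75 p [0.4868 0.2069 0.0913] q [-0.5262  0.4596  0.0751  2.0068 -0.0531  0.677   1.5252] F [ 0.4952 -0.3411 -0.8683] w 0.0154
x [-0.9316 -0.3634 -0.0001] y [-0.3634  0.9316  0.    ] z [ 0.0001  0.     -1.    ] yaw_y 111.30852620968666
d tool cm [ 0.0192 -0.019   0.0487]
```

>>> drive_tool --steps '[{"linear": [0, 0, 0.1], "angular": [0, 0, 0], "hand": 0}, {"linear": [0, 0, 0], "angular": [0, 0, 0], "hand": 0}]'

```text
time_s: 9.95
position: [0.4872, 0.2071, 0.0908]
eef_rot: [-0.581, 3.086, 0.0]
wrist_force: [-0.7, -0.0, 3.8]
gripper_width: 0.0158
```

>>> drive_tool --steps '[{"linear": [0, 0, 0.1], "angular": [0, 0, 0], "hand": 0}, {"linear": [0, 0, 0], "angular": [0, 0, 0], "hand": 0}]'

```text
time_s: 10.15
position: [0.4879, 0.2075, 0.0907]
eef_rot: [-0.58, 3.085, 0.001]
wrist_force: [-2.1, -0.7, 10.1]
gripper_width: 0.0158
```

Contact came at TCP z of 0.0908 m, exactly as predicted, so the handle is on the rim. I'll release.

>>> drive_tool --steps '[{"linear": [0, 0, -0.1], "angular": [0, 0, 0], "hand": 0}, {"linear": [0, 0, 0], "angular": [0, 0, 0], "hand": 0.3}, {"linear": [0, 0, 0], "angular": [0, 0, 0], "hand": 0.5}, {"linear": [0, 0, 0], "angular": [0, 0, 0], "hand": 0.8}, {"linear": [0, 0, 0], "angular": [0, 0, 0], "hand": 1}]'

```text
time_s: 10.65
position: [0.4867, 0.2069, 0.09]
eef_rot: [0.581, -3.087, 0.0]
wrist_force: [-0.3, 0.3, -1.4]
gripper_width: 0.0681
```

>>> drive_tool --steps '[{"linear": [0, 0, 0], "angular": [0, 0, 0], "hand": 1}, {"linear": [0, 0, 0], "angular": [0, 0, 0], "hand": 1}, {"linear": [0, 0, 0], "angular": [0, 0, 0], "hand": 1}]'

```text
time_s: 10.95
position: [0.4868, 0.2069, 0.0902]
eef_rot: [0.581, -3.087, 0.0]
wrist_force: [-0.3, 0.7, -0.3]
gripper_width: 0.0853
```

```bash
python3 look.py a8 180,270,260,350 110,190,190,270;python3 st.py .4864 .206 .0510
```

```text
t 11.05 p [0.4868 0.2069 0.0903] q [-0.5261  0.4613  0.0749  2.0072 -0.0533  0.6749  1.5254] F [-0.2087  0.5223  0.617 ] w 0.0855
x [-0.9316 -0.3634 -0.    ] y [-0.3634  0.9316 -0.    ] z [ 0.  0. -1.] yaw_y 111.30910326300473
d tool cm [ 0.0719 -0.0734  3.9299]
```

View pics/a8.png

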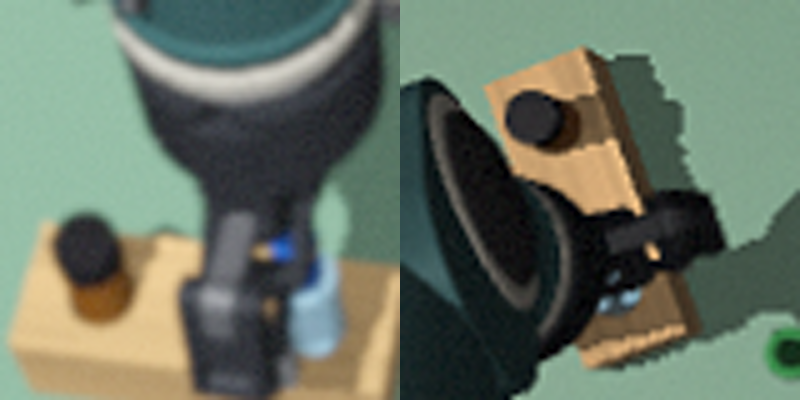

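Released: the blue handle sits on the rim at left-panel (285,250). I'll lower around the vial and grip it.

>>> drive_tool --steps '[{"linear": [0.05, -0.05, 1.0], "angular": [0, 0, 0], "hand": 1}, {"linear": [0, 0, 1.3], "angular": [0, 0, 0], "hand": 1}, {"linear": [0, 0, 1.0], "angular": [0, 0, 0], "hand": 1}, {"linear": [0, 0, 0.6], "angular": [0, 0, 0], "hand": 1}, {"linear": [0, 0, 0], "angular": [0, 0, 0], "hand": 1}]'

```text
time_s: 11.55
position: [0.4857, 0.2058, 0.0498]
eef_rot: [0.58, -3.085, 0.001]
wrist_force: [-0.3, -0.5, 0.6]
gripper_width: 0.0857
```

>>> drive_tool --steps '[{"linear": [0, 0, 0], "angular": [0, 0, 0], "hand": 0.5}, {"linear": [0, 0, 0], "angular": [0, 0, 0], "hand": 0.35}, {"linear": [0, 0, 0], "angular": [0, 0, 0], "hand": 0.35}, {"linear": [0, 0, 0], "angular": [0, 0, 0], "hand": 0.35}, {"linear": [0, 0, 0], "angular": [0, 0, 0], "hand": 0.35}]'

```text
time_s: 12.05
position: [0.4867, 0.2064, 0.0516]
eef_rot: [-0.581, 3.087, 0.0]
wrist_force: [-0.1, -0.4, 0.0]
gripper_width: 0.03
```

>>> drive_tool --steps '[{"linear": [0, 0, 0], "angular": [0, 0, 0], "hand": 0}, {"linear": [0, 0, 0], "angular": [0, 0, 0], "hand": 0}, {"linear": [0, 0, 0], "angular": [0, 0, 0], "hand": 0}, {"linear": [0, 0, 0], "angular": [0, 0, 0], "hand": 0}, {"linear": [0, 0, 0], "angular": [0, 0, 0], "hand": 0}]' --squeeze 50

```text
time_s: 12.55
position: [0.4867, 0.2064, 0.0517]
eef_rot: [-0.581, 3.087, 0.0]
wrist_force: [-0.4, -1.0, 5.5]
gripper_width: 0.0228
```

```bash
python3 look.py a9 180,270,260,350 110,190,190,270;python3 st.py .4864 .206 .0510
```

```text
t 12.65 p [0.4868 0.2064 0.0517] q [-0.5192  0.527   0.068   2.0214 -0.0611  0.5945  1.5328] F [ 0.1742 -0.5074  5.6028] w 0.0227
x [-0.9317 -0.3633 -0.0005] y [-0.3633  0.9317  0.    ] z [ 0.0005  0.0002 -1.    ] yaw_y 111.30381654333263
d tool cm [ 0.0458 -0.0211  0.0683]
```

View pics/a9.png

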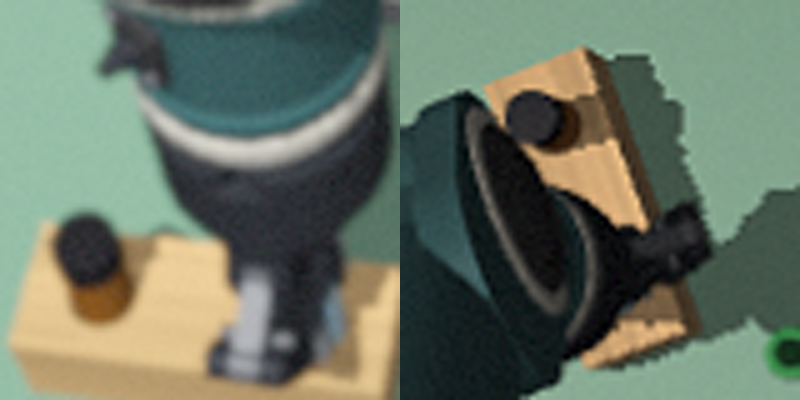

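The grip is on (22.7 mm). I'll draw the vial straight up.

>>> drive_tool --steps '[{"linear": [0, 0, -0.5], "angular": [0, 0, 0], "hand": 0}, {"linear": [0, 0, -1.5], "angular": [0, 0, 0], "hand": 0}, {"linear": [0, 0, -2], "angular": [0, 0, 0], "hand": 0}, {"linear": [0, 0, -2], "angular": [0, 0, 0], "hand": 0}, {"linear": [0, 0, -2], "angular": [0, 0, 0], "hand": 0}]'

```text
time_s: 13.15
position: [0.4861, 0.2061, 0.1318]
eef_rot: [0.581, -3.087, 0.0]
wrist_force: [0.2, 0.6, -1.8]
gripper_width: 0.0226
```

>>> drive_tool --steps '[{"linear": [0, 0, -2], "angular": [0, 0, 0], "hand": 0}, {"linear": [0, 0, -2], "angular": [0, 0, 0], "hand": 0}, {"linear": [0, 0, -1], "angular": [0, 0, 0], "hand": 0}, {"linear": [0, 0, 0], "angular": [0, 0, 0], "hand": 0}, {"linear": [0, 0, 0], "angular": [0, 0, 0], "hand": 0}]'

```text
time_s: 13.65
position: [0.486, 0.2061, 0.1806]
eef_rot: [0.581, -3.086, 0.0]
wrist_force: [-0.2, -0.5, -1.6]
gripper_width: 0.0228
```

```bash
python3 look.py b1 160,230,280,350 90,170,210,290;python3 st.py .5745 .0163 .18
```

```text
t 13.75 p [0.4858 0.2059 0.1801] q [-0.5372  0.3246  0.0874  1.9528 -0.0364  0.8678  1.512 ] F [-0.4074  0.2474  0.1869] w 0.0227
x [-0.9316 -0.3634  0.0021] y [-0.3634  0.9316 -0.0002] z [-0.0019 -0.001  -1.    ] yaw_y 111.31153953109488
d tool cm [ -1.3728 -20.8924   0.0137]
```

View pics/b1.png

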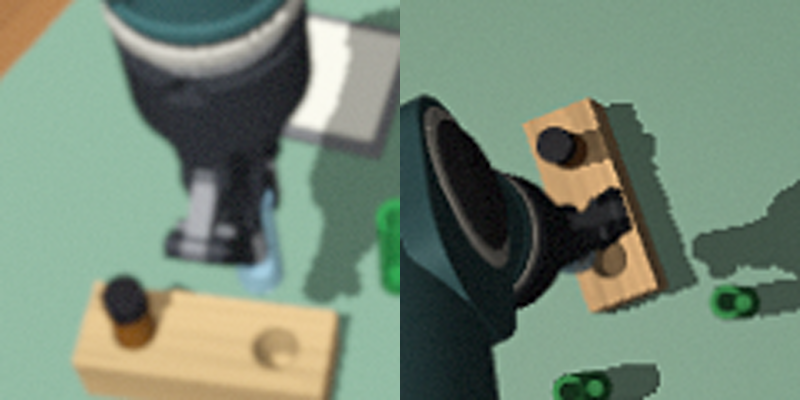

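The vial is out with the rack hole empty at left-panel (276,348), and the capped vial is undisturbed. I'll carry it over the pad and then tilt about the jaw axis.

>>> drive_tool --steps '[{"linear": [-0.1, -1.5, 0], "angular": [0, 0, 0], "hand": 0}, {"linear": [-0.2, -3.5, 0], "angular": [0, 0, 0], "hand": 0}, {"linear": [-0.3, -3.5, 0], "angular": [0, 0, 0], "hand": 0}, {"linear": [-0.3, -3.5, 0], "angular": [0, 0, 0], "hand": 0}, {"linear": [-0.3, -3.5, 0], "angular": [0, 0, 0], "hand": 0}]'

```text
time_s: 14.25
position: [0.5539, 0.065, 0.1802]
eef_rot: [0.581, -3.086, 0.0]
wrist_force: [-0.4, 0.0, -0.7]
gripper_width: 0.0233
```

>>> drive_tool --steps '[{"linear": [-0.2, -3.5, 0], "angular": [0, 0, 0], "hand": 0}, {"linear": [0, -1.9, 0], "angular": [0, 0, 0], "hand": 0}, {"linear": [0, 0, 0], "angular": [0, 3, 0], "hand": 0}, {"linear": [0, 0, 0], "angular": [0, 5, 0], "hand": 0}, {"linear": [0, 0, 0], "angular": [0, 5, 0], "hand": 0}]'

```text
time_s: 14.75
position: [0.575, 0.0161, 0.1806]
eef_rot: [0.537, -2.863, 0.062]
wrist_force: [0.3, 0.3, -1.7]
gripper_width: 0.0226
```

```bash
python3 st.py .5745 .0163 .115
```

```text
t 14.75 p [0.575  0.0161 0.1806] q [-0.2566  0.5173  0.1903  1.6816 -0.0305  1.173   1.8764] F [ 0.3072  0.3478 -1.6995] w 0.0226
x [-0.9072 -0.3528  0.2294] y [-0.3624  0.932   0.0002] z [-0.2138 -0.083  -0.9733] yaw_y 111.24715201080723
d tool cm [-1.4676  0.0342  6.3954]
```

>>> drive_tool --steps '[{"linear": [0, 0, 0], "angular": [0, 5, 0], "hand": 0}, {"linear": [0, 0, 0], "angular": [0, 5, 0], "hand": 0}, {"linear": [0, 0, 0], "angular": [0, 5, 0], "hand": 0}, {"linear": [0, 0, 0], "angular": [0, 5, 0], "hand": 0}, {"linear": [0, 0, 0], "angular": [0, 0, 0], "hand": 0}]'

```text
time_s: 15.25
position: [0.5754, 0.0178, 0.1776]
eef_rot: [0.477, -2.522, 0.141]
wrist_force: [0.2, 0.5, -1.9]
gripper_width: 0.0228
```

```bash
python3 look.py b2 180,170,300,290 180,150,300,270; python3 st.py .5745 .0163 .115
```

```text
t 15.35 p [0.5751 0.0166 0.1797] q [-0.2871  0.7188  0.2132  1.4428  0.0148  1.5487  1.8529] F [ 0.2964  0.036  -0.5158] w 0.0231
x [-0.7808 -0.3049  0.5454] y [-0.3636  0.9316  0.0003] z [-0.5081 -0.1981 -0.8382] yaw_y 111.3209435929807
d tool cm [-3.4713 -0.0107  5.4634]
```

View pics/b2.png

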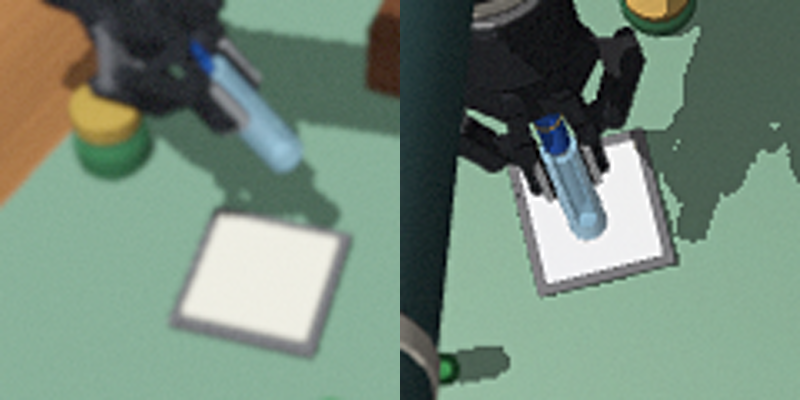

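The blue handle is still seated in the tipped vial. I'll lower to about 0.114 m and finish the tilt.

>>> drive_tool --steps '[{"linear": [-0.7, 0, 1.0], "angular": [0, 0, 0], "hand": 0}, {"linear": [-1.1, 0, 1.6], "angular": [0, 0, 0], "hand": 0}, {"linear": [-1.1, 0, 1.6], "angular": [0, 0, 0], "hand": 0}, {"linear": [-0.7, 0, 1.1], "angular": [0, 0, 0], "hand": 0}, {"linear": [0, 0, 0], "angular": [0, 4, 0], "hand": 0}]'

```text
time_s: 15.85
position: [0.5749, 0.0161, 0.1159]
eef_rot: [0.46, -2.456, 0.154]
wrist_force: [0.6, 0.5, -0.8]
gripper_width: 0.023
```

>>> drive_tool --steps '[{"linear": [0, 0, 0], "angular": [0, 4, 0], "hand": 0}, {"linear": [0, 0, 0], "angular": [0, 2.5, 0], "hand": 0}, {"linear": [0, 0, 0], "angular": [0, 0, 0], "hand": 0}, {"linear": [0, 0, 0], "angular": [0, 0, 0], "hand": 0}, {"linear": [0, 0, 0], "angular": [0, 0, 0], "hand": 0}]'

```text
time_s: 16.35
position: [0.5766, 0.0169, 0.1174]
eef_rot: [0.441, -2.349, 0.176]
wrist_force: [0.2, -0.1, -1.7]
gripper_width: 0.0226
```

```bash
python3 look.py b3 180,170,300,290 180,150,300,270; python3 st.py .578 .0178 .114
```

```text
t 16.45 p [0.5768 0.0169 0.1178] q [-0.2911  0.9018  0.2162  1.3374  0.0231  1.6503  1.8449] F [-0.0497 -0.4991 -0.6049] w 0.0229
x [-0.6768 -0.2635  0.6874] y [-0.363   0.9318 -0.0002] z [-0.6405 -0.2497 -0.7263] yaw_y 111.28656529236837
d tool cm [-0.3669  0.0352  0.1754]
```

View pics/b3.png

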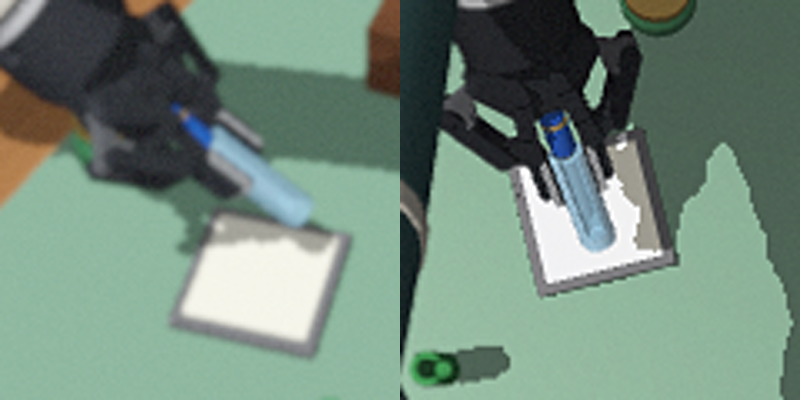

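The tool is tilted 43.4° and the handle is seated. I'll triangulate the vial's bottom end and the collar to check its real tilt, and check that the bystanders haven't moved.

Run:
```python
from rig import env
from h import *
np.set_printoptions(precision=4,suppress=True)
a,b=env.snapshot("side"),env.snapshot("top")
B,e1=tri(a,(267.6,233.6),b,(239.2,220.8)); C,e2=tri(a,(243.3,213.3),b,(228.8,196.3))
v=C-B; print(B,e1,C,e2,"len",np.linalg.norm(v),"tilt",np.degrees(np.arccos(v[2]/np.linalg.norm(v))),"mid",(B+C)/2)
cv2.imwrite("pics/b4.png",b["img"])
s=env.read_state();print(s["time_s"],s["position"],s["joint_vel"])
```

```text
[0.551  0.0063 0.0845] 0.003820871283589707 [0.5958 0.0254 0.1436] 0.00017955219974349773 len 0.0765949563328797 tilt 39.44286338565737 mid [0.5734 0.0158 0.1141]
16.55 [0.5768 0.017  0.1178] [-0.0012  0.0036 -0.0016 -0.0026  0.0004  0.0016  0.0007]
```

View pics/b4.png

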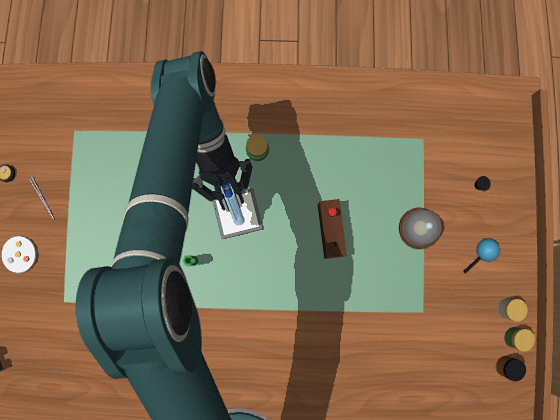

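Mid is at (0.573,0.016,0.114) and the tilt is about 40–43°. The arm is still, and the jar (257,147), dome (420,228) and red tool (333,212) are unmoved. I'll hand in.

```bash
python3 -c "
from rig import env
print(env.hand_in())"
```

```text
the job is handed in; nothing more can be done
None
```

I lowered the burnisher into the pale-blue vial until its handle sat on the rim, at the predicted height, and let go of it. I then drew the vial straight out of the rack and handed in while holding it tipped over the light pad. The hand-in gave no verdict.

**Last checks before handing in**
- **Position:** the middle of the vial was at (0.573, 0.016, 0.114) m, about 1 mm from the pad's centre seen from above and about 10 cm above its top.
- **Tilt:** the tool pose gave 43.4° from upright, but the camera measurement gave 39.4°. The rays for the vial's bottom end missed each other by 3.8 mm, so I trust the tool pose more. Both are within 30–60°.
- **Burnisher:** its handle looked seated at the rim in both views, though I did not measure how deep the tip was.
- **Stillness:** joint speeds were below 0.004 rad/s.
- **Grip:** I had set it to 50 N, with the fingers on the vial at about 23 mm.
- **Bystanders:** the jar, dome and red tool were at their starting pixels in the last top picture. The arm hid the capped vial there; it looked unmoved in the last view that showed it, just after I drew the vial out.

The simulated clock stood at 16.6 s, against the 54 s limit.

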